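# Sort two cast boxes by weight and clamp the full one in the bench vise

### The arm

A 7-joint arm with a two-finger parallel gripper is mounted at the origin on the work surface. World frame = base frame: x ahead of the robot, y to its left, z up, the work surface at z = 0. Lengths are in m, angles in rad, forces in N, time in s.
With the tool pointing down it reaches from about 0.425 to 0.925 m from the base axis. Payload 6.8 kg.
Tool frame: the origin (TCP) lies between the finger pads; the fingertips stand 14 mm ahead of it and the grasp point (between the pads) lies 5 mm behind it; z points along the fingers, y is the direction in which the jaws open and shut (so a half turn about z gives the same grasp; the last joint's range is limited). The gripper opens to 85 mm and grips with 20 to 120 N. Pads are 22 mm wide; open, the fingers measure 114 mm over their backs; the gripper's body (76 mm by 85 mm) begins 54 mm behind the grasp point. The pads swing forward as they close: fully open they stand 13 mm farther back than shut.
Start: joints at [1.13, 0.477, 0.022, 1.555, -0.011, 1.109, -0.083], TCP at [0.221, -0.638, 0.245] pointing down, gripper open.
Joint ranges: [-2.96, 2.96], [-0.34, 2.1], [-1.41, 1.46], [0.24, 2.44], [-1.37, 4.51], [0.17, 1.92], [-2.96, 2.96]. Speed limits (rad/s): [2.39, 2.39, 3.14, 3.14, 3.14, 3.14, 3.14].

### API

Orientations are given as a unit quaternion [w, x, y, z].
In Python, from station import bot gives the robot as it stands.
- The arm moves only by the shell command python3 -m crank 'ROWS' [FORCE]. ROWS is JSON, a list of rows, each a list of 3 entries, a list of its own where there are three numbers: the shift along the tool's x, y, z in m, then the turn, a rotation vector about the tool's x, y, z in degrees, then the finger opening in m, from 0 to 0.0854. A call has 1 to 10 rows; each row shifts and turns the commanded pose from where the row before left it, along the tool's axes as they then stand; what a row does not reach is not made up. A row lasts 1/8 s, in which the tool goes at most 62.5 mm and 10.7 degrees, less where a joint would pass 70% of its speed; a pose out of reach is approached as far as the arm can. A call is refused whole if a number of a shift passes 0.0625 or a number of a turn 10.7, either way. A call with a gripper value outside its range is refused whole. The fingers move at their own pace and stop on an object; FORCE is the grip in N (left out, the last holds). Time passes only in rows, so rows that do not move let the fingers close. It gives the time, the measured TCP pose, the force and the opening at its end, in the units of the state.
- bot.get_obs(): the state, without advancing time (a new reading comes with each control period).
- bot.read_camera(name): name is "side" or "top"; returns (picture, depth): 420x560x3 uint8, red, green, blue; 420x560 float32, m along the optical axis (not along the pixel's ray), 0 where there is no reading.
- bot.calibration(name): a dict with "fx", "fy", "cx", "cy" (pixels), "extrinsics" (4x4, takes a point from camera to world coordinates). Camera axes: x right, y down, z forward; pixel columns grow to the right and rows downward; lengths in m; the calibration is good to about 2 mm. A picture is of the moment at which its call begins. calibration takes no time and is no camera call.
- bot.hand_in(): hands the job in, once; it reports no verdict.
The state is a dict: "t": time; "q": joint angles; "joint_vel": joint speeds; "joint_torque": joint torques, N m; "eef_pos": TCP position; "tool_rot": TCP orientation; "contact_force": force on the tool from outside, world axes, zero at the start; "torque": the same for the moment, N m; "gripper_width": opening from 0.0 (shut) to 1.0 (fully open).
Only numpy, scipy, OpenCV 4.12 (cv2) and the standard library are available. Lean on these libraries where they do the work, as an engineer would, in place of code of your own. Each camera call takes 0.05 s, during which the arm holds its last target.

### The job

One of the two identical lidded cast boxes still has its works inside and is about three times as heavy as the other, which is empty: stand the empty one upright in the white crate. Set the full one, lid up and lengthwise along the vise, on the middle of the two parallels and slide it back until its end is flat against the fixed jaw; only then push the sliding jaw up tight against its other end. Do not drop or tip over either box, and leave the other things on the bench where they are.

Things in the scene. Friction and masses are not known exactly. Their poses are not given: they have to be found in the camera images.
- box_a: one of two look-alike bare aluminium boxes with a flat screwed-on lid (does not come off), 64 mm long (own x) x 50 mm wide (own y) x 45 mm high, solid straight sides; origin at the centre of the underside, z up through the lid. One box of the two weighs 0.47 to 0.63 kg (full; its works can shift 2 mm inside), the other 0.16 to 0.23 kg (empty); only weight tells which
- box_b: the other look-alike aluminium box, same size, same axes and origin
- vise: low grey vise fixed to the bench, 255 mm long (own x, clamping direction), 100 wide (y); origin centre of underside. Fixed jaw at the far (+x) end: face at x = +80 mm, 100 wide, top 65 mm above bench, 30 thick. Bed top 20 mm above bench; on it two fixed steel parallels along x, 8 mm wide, centred at y = +-15 mm, x -120 to +80 mm, tops 32 mm above bench. Open above and at both sides of the gap
- seat (a point): the point where the plane of the parallels' tops (32 mm above the bench) meets the middle of the fixed jaw's face; axes as the vise's. A box properly seated against the fixed jaw has its origin 32 mm from here in -x, at the same height; sliding the full box along the parallels takes 2 to 5 N, a 15 N push seats it
- jaw_back (a point): middle of the flat rear (-x, robot-side) face of the sliding jaw, 50 mm above the bench, where it is pushed; moves with the jaw; axes as the vise's. The sliding jaw is a dark steel block 30 mm thick (x), 100 mm wide (y), from 33 to 64 mm above the bench, running just above the parallels
- jaw (a joint): travel of the sliding jaw towards the fixed jaw (vise +x), m: 0 = fully open with the jaw faces 160 mm apart, gap = 160 mm - travel, stop at 104 mm; 96 mm when closed on a box lengthwise. It has no screw: it is pushed by hand against about 5 N of friction and stays where it is left
- crate: low open white plastic crate fixed to the bench, outside 180 mm (own x) x 160 mm (own y), 45 mm high, walls and floor 5 mm thick, empty; origin at the centre of its underside
- tin: bystander: round steel tin 60 mm diameter, 42 mm high, origin centre of underside
- wrench: bystander: flat wrench 170 mm long lying along its x
- bearing: bystander: steel bearing ring, 52 mm diameter, 15 mm high
- carton: bystander: small cardboard carton 70 x 45 x 35 mm
- brake_lever: bystander: aluminium hand lever about 140 mm long, 20 mm high, lying along its x from a black pivot boss
- jar: bystander: closed glass jar 64 mm diameter, 85 mm high
- screwdriver: bystander: screwdriver 190 mm long lying along its x
Mind the look-alikes: they are no part of the job. What is shaped like the box_a but green or pink is not meant.

How it is judged:
On the way, in this order (a step that is already met when the one before it is completed fails the run):
1. a box stands on the parallels, flat against the fixed jaw, the sliding jaw still clear of it (((x of box_a in the frame of seat between -0.0345 and -0.0295 m and y of box_a in the frame of seat between -0.012 and 0.012 m and z of box_a in the frame of seat between -0.0025 and 0.0025 m and angle between the x axis of box_a and the x axis of seat, either way round below 0.04 rad and angle between box_a's own z axis and vertical below 0.04 rad and value of joint jaw below 0.088 m) or (x of box_b in the frame of seat between -0.0345 and -0.0295 m and y of box_b in the frame of seat between -0.012 and 0.012 m and z of box_b in the frame of seat between -0.0025 and 0.0025 m and angle between the x axis of box_b and the x axis of seat, either way round below 0.04 rad and angle between box_b's own z axis and vertical below 0.04 rad and value of joint jaw below 0.088 m))), for 0.2 s.
2. the sliding jaw is pushed up against that box (((x of box_a in the frame of seat between -0.0345 and -0.0295 m and y of box_a in the frame of seat between -0.012 and 0.012 m and z of box_a in the frame of seat between -0.0025 and 0.0025 m and angle between the x axis of box_a and the x axis of seat, either way round below 0.04 rad and angle between box_a's own z axis and vertical below 0.04 rad and value of joint jaw above 0.0945 m) or (x of box_b in the frame of seat between -0.0345 and -0.0295 m and y of box_b in the frame of seat between -0.012 and 0.012 m and z of box_b in the frame of seat between -0.0025 and 0.0025 m and angle between the x axis of box_b and the x axis of seat, either way round below 0.04 rad and angle between box_b's own z axis and vertical below 0.04 rad and value of joint jaw above 0.0945 m))), for 0.2 s.
At the end, for the whole second after the job is handed in: Full box level on the parallels (2.5 mm, 0.04 rad), within 12 mm of their middle and 2.5 mm of the fixed jaw, sliding jaw within 1.5 mm of its other end (travel over 94.5 mm); the other upright on the crate floor, pressing on it with under 3.3 N (so the empty one); both at rest (((x of box_a in the frame of seat between -0.0345 and -0.0295 m and y of box_a in the frame of seat between -0.012 and 0.012 m and z of box_a in the frame of seat between -0.0025 and 0.0025 m and angle between the x axis of box_a and the x axis of seat, either way round below 0.04 rad and angle between box_a's own z axis and vertical below 0.04 rad and x of box_b in the frame of crate between -0.065 and 0.065 m and y of box_b in the frame of crate between -0.06 and 0.06 m and z of box_b in the frame of crate between 0 and 0.01 m and angle between box_b's own z axis and vertical below 0.1 rad and contact force between box_b and crate below 3.3 N) or (x of box_b in the frame of seat between -0.0345 and -0.0295 m and y of box_b in the frame of seat between -0.012 and 0.012 m and z of box_b in the frame of seat between -0.0025 and 0.0025 m and angle between the x axis of box_b and the x axis of seat, either way round below 0.04 rad and angle between box_b's own z axis and vertical below 0.04 rad and x of box_a in the frame of crate between -0.065 and 0.065 m and y of box_a in the frame of crate between -0.06 and 0.06 m and z of box_a in the frame of crate between 0 and 0.01 m and angle between box_a's own z axis and vertical below 0.1 rad and contact force between box_a and crate below 3.3 N)) and value of joint jaw above 0.0945 m and linear speed of each of box_a, box_b below 0.02 m/s); the robot touches nothing.
It fails at once if a box is dropped or thrown (faster than 0.9 m/s while out of the fingers) ((linear speed of box_a above 0.9 m/s and contact force between the fingers and box_a below 0.05 N) or (linear speed of box_b above 0.9 m/s and contact force between the fingers and box_b below 0.05 N)).
It fails at once if a box is tipped over (more than 0.7 rad) (angle between any of box_a, box_b's own z axis and vertical above 0.7 rad).
It fails at once if a bystander is moved more than 40 mm (distance of any of tin, wrench, bearing, carton, brake_lever, jar, screwdriver from where it was at the start of the episode above 0.04 m).
It also fails if it takes over 67 s, if anything falls off the work surface, if the arm or the gripper's body presses on something with over 40 N, if the wrist force passes 120 N, or if a joint passes its speed limit or range.

## Working session

There is one attempt and no reset: what is moved stays moved. The work goes in short steps, Python scripts to look and compute and a shell command to move; the robot and the scene stay as the last step left them, time stands still between calls to the robot, and variables do not carry over. Pictures are saved under pics/ and viewed, and the job is handed in when it is done.

```bash
ls; mkdir -p pics; python3 - <<'E'
from station import bot
import cv2,numpy as np
np.set_printoptions(precision=4,suppress=True)
print(bot.get_obs())
for n in ["side","top"]:
    p,d=bot.read_camera(n); cv2.imwrite(f"pics/{n}0.png",p[:,:,::-1]); np.save(f"pics/{n}0.npy",d)
    print(n,bot.calibration(n))
E
```

```text
pics
{'t': 0.0, 'q': array([ 1.1299,  0.4778,  0.0223,  1.5565, -0.0115,  1.1093, -0.0831]), 'joint_vel': array([-0.0006, -0.0009, -0.001 ,  0.0012, -0.0004,  0.0006,  0.0009]), 'joint_torque': array([ -0.0009, -59.6468,   1.6072, -28.1199,   0.0124,   0.0094,
         0.    ]), 'eef_pos': array([ 0.2203, -0.6374,  0.2443]), 'tool_rot': array([-0.0009,  0.9862,  0.1656, -0.0002]), 'contact_force': array([-0.2393,  0.0856, -0.0097]), 'torque': array([ 0.0108, -0.007 , -0.0389]), 'gripper_width': 0.9979555201108912}
side {'fx': 485.51978159163104, 'fy': 485.51978159163104, 'cx': 278.1488396795985, 'cy': 208.16569364114994, 'extrinsics': array([[-0.8516, -0.3112,  0.4218,  0.0203],
       [-0.5238,  0.5371, -0.6612,  0.8218],
       [-0.0208, -0.784 , -0.6204,  0.8549],
       [ 0.    ,  0.    ,  0.    ,  1.    ]])}
top {'fx': 405.38443696702274, 'fy': 405.38443696702274, 'cx': 278.62322951896147, 'cy': 206.56959579956373, 'extrinsics': array([[ 0.0014, -0.9913,  0.1313,  0.4083],
       [-1.    , -0.0003,  0.0084, -0.0281],
       [-0.0083, -0.1313, -0.9913,  1.0197],
       [ 0.    ,  0.    ,  0.    ,  1.    ]])}
```

View pics/top0.png

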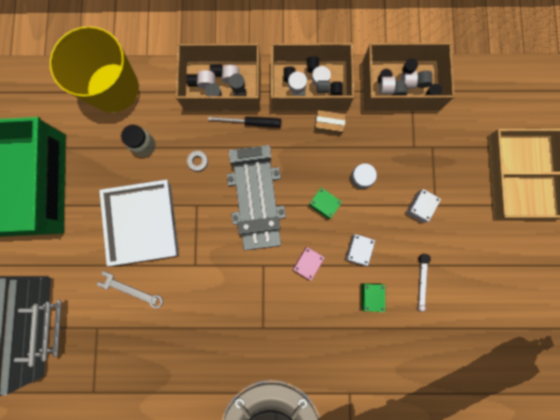

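View pics/side0.png

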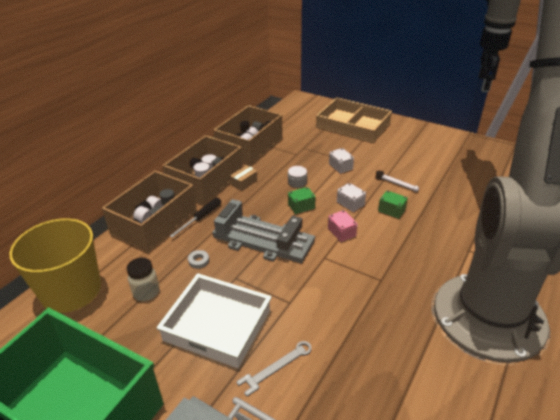

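```bash
cat > h.py <<'E'
from station import bot
import cv2,numpy as np
np.set_printoptions(precision=4,suppress=True)
def cloud(n,d):
    c=bot.calibration(n); v,u=np.mgrid[:d.shape[0],:d.shape[1]]
    P=np.stack([(u-c['cx'])/c['fx']*d,(v-c['cy'])/c['fy']*d,d],-1)
    E=c['extrinsics']; return P@E[:3,:3].T+E[:3,3]
def rect(W,mask):
    pts=W[mask][:,:2].astype(np.float32)
    (c,s,a)=cv2.minAreaRect(pts); return c,s,a
def crop(p,x0,y0,x1,y1,k,fn):
    cv2.imwrite(fn,cv2.resize(p[y0:y1,x0:x1,::-1],None,fx=k,fy=k,interpolation=cv2.INTER_CUBIC))
E
python3 - <<'E'
from h import *
p=cv2.imread('pics/top0.png')[:,:,::-1]; d=np.load('pics/top0.npy'); W=cloud('top',d)
crop(p,220,135,450,325,3.4,'pics/c0.png'); crop(p,90,170,190,280,5,'pics/c1.png')
for name,(u0,v0,u1,v1),z0,z1 in [('box1',(340,228,385,272),.035,.055),('box2',(402,180,450,230),.035,.055),('green1',(305,185,345,222),.03,.06),('pink',(288,242,330,285),.03,.06),('tin',(348,158,380,192),.03,.055),('lever',(412,250,436,315),.008,.04),('crate',(95,175,182,272),.035,.055),('fixjaw',(220,135,290,260),.06,.075),('carton',(310,105,350,137),.025,.05),('jar',(118,118,155,158),.07,.1),('fj',(225,140,280,170),.055,.075),('mj',(230,210,290,245),.055,.075)]:
    m=np.zeros(d.shape,bool); m[v0:v1,u0:u1]=1
    m&=(W[...,2]>z0)&(W[...,2]<z1)
    if m.sum()<5: print(name,m.sum()); continue
    w=W[m]; print(name,m.sum(),'mean',w.mean(0),'zmed',np.median(w[:,2]),'rect',rect(W,m))
E
```

```text
box1 572 mean [ 0.4343 -0.216   0.0439] zmed 0.04422698557504878 rect ((0.43437501788139343, -0.21688687801361084), (0.050197143107652664, 0.06362339854240417), 72.559326171875)
box2 560 mean [ 0.5418 -0.3739  0.0441] zmed 0.04432351483091196 rect ((0.5425799489021301, -0.3750104606151581), (0.04995550960302353, 0.06378674507141113), 58.92081832885742)
green1 547 mean [ 0.5475 -0.1331  0.0441] zmed 0.04445474462906751 rect ((0.5482473969459534, -0.13346320390701294), (0.06382034718990326, 0.050140321254730225), 54.544795989990234)
pink 565 mean [ 0.4016 -0.0909  0.0442] zmed 0.04431327808999275 rect ((0.40156805515289307, -0.0913638025522232), (0.04991400986909866, 0.06361152231693268), 59.250885009765625)
tin 426 mean [ 0.6165 -0.2296  0.0405] zmed 0.0409022548096431 rect ((0.6170098185539246, -0.22927090525627136), (0.05423063784837723, 0.05508458986878395), 2.461883783340454)
lever 378 mean [ 0.3614 -0.3715  0.0143] zmed 0.01356699321652688 rect ((0.35540252923965454, -0.37357786297798157), (0.02588028460741043, 0.1377921849489212), 86.9007339477539)
crate 1136 mean [0.5016 0.3278
[... 315 characters left out ...]
285)
carton 616 mean [ 0.763  -0.1491  0.0341] zmed 0.03437792603567086 rect ((0.7654269933700562, -0.1469310075044632), (0.10026392340660095, 0.06807532161474228), 87.02033233642578)
jar 465 mean [0.7032 0.329  0.0839] zmed 0.08443409141465386 rect ((0.7046802639961243, 0.3296504616737366), (0.05444060638546944, 0.05576523393392563), 87.44288635253906)
fj 530 mean [0.6636 0.0509 0.0659] zmed 0.06595061347991604 rect ((0.6649301648139954, 0.05120619758963585), (0.03116271086037159, 0.09996739029884338), 7.960999488830566)
mj 537 mean [0.4913 0.0283 0.0635] zmed 0.06352247237974651 rect ((0.4916824400424957, 0.02832035720348358), (0.030335208401083946, 0.09990059584379196), 7.585427761077881)
```

View pics/c0.png

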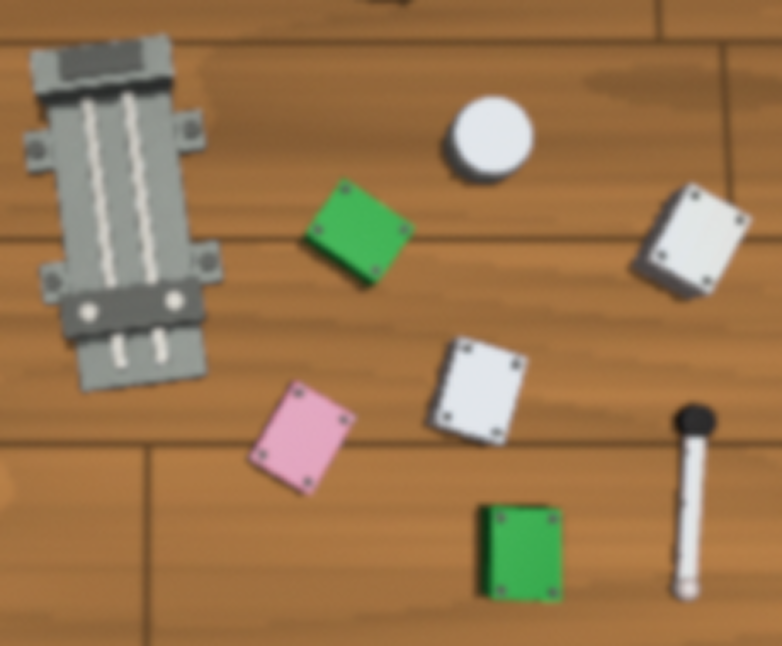

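View pics/c1.png

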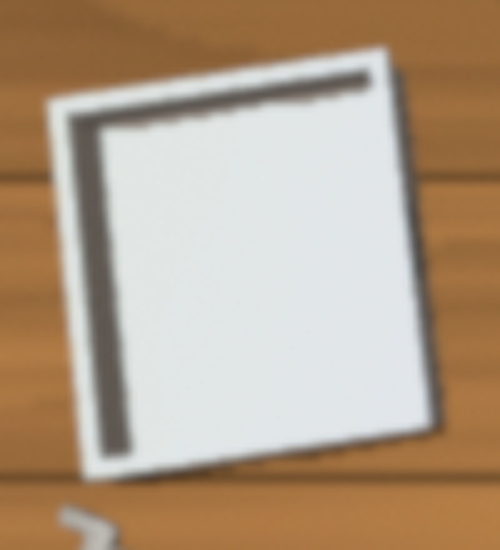

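```bash
cat >> h.py <<'E'
from scipy.spatial.transform import Rotation as R
def plan(tgt,yaw,n):
    """print tool-frame rows from current measured pose to tgt (tool down, tool x at yaw deg)"""
    o=bot.get_obs(); q=o['tool_rot']; A=R.from_quat(np.r_[q[1:],q[0]])
    B=R.from_euler('z',yaw,degrees=True)*R.from_euler('x',180,degrees=True)
    rv=(A.inv()*B).as_rotvec(degrees=True)
    p=o['eef_pos']; step=(np.array(tgt)-p)/n
    print('from',p,'yaw',np.degrees(np.arctan2(*A.as_matrix()[[1,0],0])),'tiltz',A.as_matrix()[:,2],'rv',rv,'t',o['t'],'F',o['contact_force'],'w',o['gripper_width']*.0854)
    for i in range(n):
        Ri=A*R.from_rotvec(rv*i/n,degrees=True)
        print((Ri.inv().apply(step)*1000).round(1),(rv/n).round(2))
E
python3 -c "
from h import *
plan([.5425,-.375,.13],-31.1,10)"
```

```text
from [ 0.2203 -0.6375  0.2444] yaw 19.0687371409172 tiltz [-0.0006  0.0015 -1.    ] rv [-0.0839  0.0472 50.1687] t 0.1 F [-1.1984 -0.3469  0.2714] w 0.08545437062254972
[ 39.  -14.3  11.5] [-0.01  0.    5.02]
[ 37.6 -17.6  11.5] [-0.01  0.    5.02]
[ 35.9 -20.8  11.5] [-0.01  0.    5.02]
[ 34.  -23.9  11.5] [-0.01  0.    5.02]
[ 31.8 -26.8  11.5] [-0.01  0.    5.02]
[ 29.3 -29.5  11.5] [-0.01  0.    5.02]
[ 26.6 -31.9  11.5] [-0.01  0.    5.02]
[ 23.7 -34.1  11.5] [-0.01  0.    5.02]
[ 20.6 -36.1  11.5] [-0.01  0.    5.02]
[ 17.4 -37.7  11.4] [-0.01  0.    5.02]
```

```bash
python3 -m crank '[[[0.039,-0.0143,0.0115],[0,0,5],0.0854],[[0.0376,-0.0176,0.0115],[0,0,5],0.0854],[[0.0359,-0.0208,0.0115],[0,0,5],0.0854],[[0.034,-0.0239,0.0115],[0,0,5],0.0854],[[0.0318,-0.0268,0.0115],[0,0,5],0.0854],[[0.0293,-0.0295,0.0115],[0,0,5],0.0854],[[0.0266,-0.0319,0.0115],[0,0,5],0.0854],[[0.0237,-0.0341,0.0115],[0,0,5],0.0854],[[0.0206,-0.0361,0.0115],[0,0,5.1],0.0854],[[0.0174,-0.0377,0.0115],[0,0,5.1],0.0854]]' 40; python3 -c "
from h import *
plan([.5425,-.375,.025],-31.1,4)"
```

```text
t: 1.35
eef_pos: [0.5431, -0.3742, 0.1295]
tool_rot: [-0.0, 0.963, -0.27, -0.0]
contact_force: [-0.4, -0.8, -0.4]
gripper_width: 1.002
from [ 0.5431 -0.3742  0.1295] yaw -31.304924175857103 tiltz [-0.0007  0.0003 -1.    ] rv [ 0.0046  0.0429 -0.2049] t 1.35 F [-0.3774 -0.7716 -0.3751] w 0.0855882788843577
[ 0.   0.2 26.1] [ 0.    0.01 -0.05]
[-0.   0.2 26.1] [ 0.    0.01 -0.05]
[-0.   0.2 26.1] [ 0.    0.01 -0.05]
[-0.   0.2 26.1] [ 0.    0.01 -0.05]
```

```bash
python3 -m crank '[[[0,0.0005,0.026],[0,0,0],0.0854],[[0,0,0.026],[0,0,0],0.0854],[[0,0,0.026],[0,0,0],0.0854],[[0,0,0.026],[0,0,0],0.0854],[[0,0,0],[0,0,0],0.0854],[[0,0,0],[0,0,0],0.03],[[0,0,0],[0,0,0],0.03],[[0,0,0],[0,0,0],0.03],[[0,0,0],[0,0,0],0.03],[[0,0,0],[0,0,0],0.03]]' 60;
```

```text
t: 2.6
eef_pos: [0.543, -0.3766, 0.028]
tool_rot: [0.0, 0.963, -0.268, 0.001]
contact_force: [-0.9, 0.3, 6.5]
gripper_width: 0.569
```

```bash
python3 -m crank '[[[0,0,-0.004],[0,0,0],0.03],[[0,0,-0.012],[0,0,0],0.03],[[0,0,-0.03],[0,0,0],0.03],[[0,0,-0.04],[0,0,0],0.03],[[0,0,-0.02],[0,0,0],0.03],[[0,0,0],[0,0,0],0.03],[[0,0,0],[0,0,0],0.03],[[0,0,0],[0,0,0],0.03]]'; python3 - <<'E'
from h import *
for i in range(3):
    p,d=bot.read_camera('side'); o=bot.get_obs(); print(o['contact_force'],o['eef_pos'])
cv2.imwrite('pics/s1.png',p[:,:,::-1])
E
```

```text
t: 3.6
eef_pos: [0.5411, -0.375, 0.1304]
tool_rot: [-0.0, 0.963, -0.268, -0.002]
contact_force: [0.2, -0.2, -4.8]
gripper_width: 0.573
[ 0.3551  0.1988 -5.5879] [ 0.5413 -0.3752  0.1307]
[ 0.0796 -0.3974 -5.421 ] [ 0.5415 -0.3753  0.131 ]
[ 0.1017 -0.6439 -5.1082] [ 0.5417 -0.3755  0.1313]
```

View pics/s1.png

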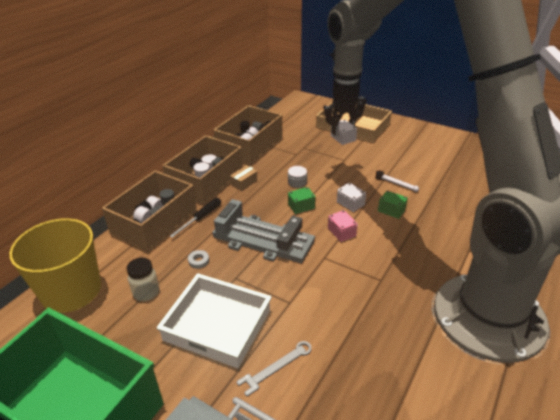

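```bash
python3 -c "
from h import *
plan([.6064,.0434,.135],7.65,10)"
```

```text
from [ 0.5417 -0.3755  0.1313] yaw -31.13086536097143 tiltz [-0.0014  0.0008 -1.    ] rv [ -0.0284   0.0916 -38.7809] t 3.75 F [ 0.1017 -0.6439 -5.1082] w 0.04892387873016808
[-16.1 -39.2  -0.4] [-0.    0.01 -3.88]
[-13.4 -40.2  -0.4] [-0.    0.01 -3.88]
[-10.7 -41.   -0.4] [-0.    0.01 -3.88]
[ -7.9 -41.6  -0.4] [-0.    0.01 -3.88]
[ -5.  -42.1  -0.4] [-0.    0.01 -3.88]
[ -2.2 -42.3  -0.4] [-0.    0.01 -3.88]
[  0.7 -42.4  -0.4] [-0.    0.01 -3.88]
[  3.5 -42.2  -0.4] [-0.    0.01 -3.88]
[  6.4 -41.9  -0.4] [-0.    0.01 -3.88]
[  9.2 -41.4  -0.4] [-0.    0.01 -3.88]
```

```bash
python3 -m crank '[[[-0.008,-0.02,-0.001],[0,0,-2],0.03],[[-0.0148,-0.0397,-0.001],[0,0,-3.9],0.03],[[-0.012,-0.0407,0],[0,0,-3.9],0.03],[[-0.009,-0.0414,0],[0,0,-3.9],0.03],[[-0.0065,-0.0419,0],[0,0,-3.9],0.03],[[-0.0036,-0.0422,0],[0,0,-3.9],0.03],[[-0.0008,-0.0424,0],[0,0,-3.9],0.03],[[0.002,-0.0423,0],[0,0,-3.9],0.03],[[0.005,-0.0421,0],[0,0,-3.9],0.03],[[0.0078,-0.0417,0],[0,0,-3.9],0.03]]' 80; python3 -c "
from h import *
plan([.6064,.0434,.13],7.65,1)"
```

```text
t: 5.0
eef_pos: [0.6028, 0.0252, 0.1344]
tool_rot: [-0.0, 0.999, 0.054, 0.0]
contact_force: [0.7, -0.0, -4.2]
gripper_width: 0.567
from [0.6028 0.0252 0.1344] yaw 6.200281210380553 tiltz [ 0.      0.0003 -1.    ] rv [-0.0196 -0.0042 -1.4497] t 5.0 F [ 0.7191 -0.0312 -4.2316] w 0.04844065698272305
[  5.6 -17.7   4.4] [-0.02 -0.   -1.45]
```

```bash
python3 -m crank '[[[0.005,-0.0165,0.005],[0,0,-1.4],0.03],[[0,0,0.02],[0,0,0],0.03],[[0,0,0.02],[0,0,0],0.03],[[0,0,0],[0,0,0],0.03],[[0,0,0],[0,0,0],0.03],[[0,0,0],[0,0,0],0.03]]' 80; python3 - <<'E'
from h import *
p,d=bot.read_camera('top'); np.save('pics/t2.npy',d)
cv2.imwrite('pics/t2.png',p[:,:,::-1]); crop(p,200,120,320,270,4,'pics/t2c.png')
p,d=bot.read_camera('side'); crop(p,190,160,340,280,5,'pics/s2c.png')
plan([.6064,.0434,.06],7.65,1)
E
```

```text
t: 5.75
eef_pos: [0.607, 0.0394, 0.0901]
tool_rot: [-0.0, 0.998, 0.064, 0.001]
contact_force: [-0.0, 1.3, -4.9]
gripper_width: 0.565
from [0.6068 0.0395 0.09  ] yaw 7.349373006758061 tiltz [ 0.0013  0.0001 -1.    ] rv [ 0.0036 -0.0729 -0.3006] t 5.85 F [ 0.2718 -0.2462 -4.2573] w 0.04822083001435899
[ 0.1 -4.  30. ] [ 0.   -0.07 -0.3 ]
```

View pics/t2c.png

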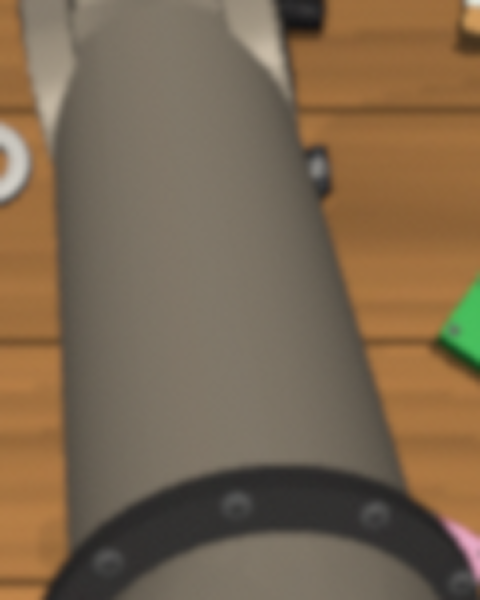

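View pics/s2c.png

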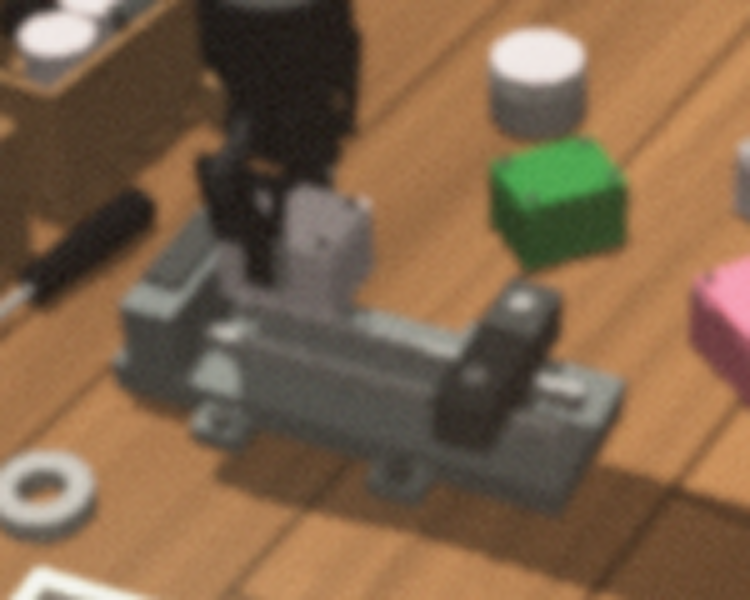

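```bash
python3 -m crank '[[[0,-0.004,0.012],[0,0,-0.3],0.03],[[0,0,0.012],[0,0,0],0.03],[[0,0,0.003],[0,0,0],0.03],[[0,0,0],[0,0,0],0.03],[[0,0,0],[0,0,0],0.03]]' 80; python3 -c "
from h import *
plan([.6064,.0434,.06],7.65,1)"
```

```text
t: 6.48
eef_pos: [0.6061, 0.0435, 0.0625]
tool_rot: [0.0, 0.998, 0.067, 0.0]
contact_force: [-0.1, 0.0, -5.4]
gripper_width: 0.567
from [0.6061 0.0435 0.0625] yaw 7.657148756091216 tiltz [ 0.0006  0.     -1.    ] rv [ 0.0037 -0.0316  0.0071] t 6.475 F [-0.0564  0.001  -5.4005] w 0.04846206502864494
[0.3 0.1 2.5] [ 0.   -0.03  0.01]
```

```bash
python3 -m crank '[[[0,0,0.001],[0,0,0],0.03],[[0,0,0.001],[0,0,0],0.03],[[0,0,0],[0,0,0],0.03]]' 80
```

```text
t: 6.85
eef_pos: [0.6058, 0.0435, 0.0603]
tool_rot: [0.0, 0.998, 0.067, -0.0]
contact_force: [0.7, -0.6, -5.0]
gripper_width: 0.564
```

```bash
python3 -m crank '[[[0,0,0.001],[0,0,0],0.03],[[0,0,0],[0,0,0],0.03],[[0,0,0],[0,0,0],0.03]]' 80;python3 -m crank '[[[0,0,0.001],[0,0,0],0.03],[[0,0,0],[0,0,0],0.03],[[0,0,0],[0,0,0],0.03]]' 80
```

```text
t: 7.22
eef_pos: [0.6058, 0.0435, 0.0601]
tool_rot: [0.0, 0.998, 0.067, 0.0]
contact_force: [-4.0, 0.2, 6.1]
gripper_width: 0.566
t: 7.6
eef_pos: [0.6058, 0.0435, 0.0601]
tool_rot: [0.0, 0.998, 0.067, 0.0]
contact_force: [-7.4, -0.9, 14.7]
gripper_width: 0.564
```

```bash
python3 -m crank '[[[0,0,-0.001],[0,0,0],0.03],[[0.003,0,0],[0,0,0],0.03],[[0.003,0,0],[0,0,0],0.03],[[0.002,0,0],[0,0,0],0.03],[[0,0,0],[0,0,0],0.03]]' 60;python3 -m crank '[[[0.001,0,0],[0,0,0],0.03],[[0,0,0],[0,0,0],0.03]]';python3 -m crank '[[[0.001,0,0],[0,0,0],0.03],[[0,0,0],[0,0,0],0.03]]'
```

```text
t: 8.22
eef_pos: [0.6112, 0.0441, 0.0601]
tool_rot: [0.0, 0.998, 0.067, -0.003]
contact_force: [-12.8, -1.6, 17.6]
gripper_width: 0.565
t: 8.48
eef_pos: [0.6114, 0.0441, 0.0601]
tool_rot: [0.0, 0.998, 0.067, -0.004]
contact_force: [-16.2, -1.8, 20.6]
gripper_width: 0.568
t: 8.72
eef_pos: [0.6114, 0.0442, 0.0602]
tool_rot: [0.001, 0.998, 0.067, -0.005]
contact_force: [-20.2, -2.2, 22.2]
gripper_width: 0.565
```

```bash
python3 -m crank '[[[-0.002,0,-0.002],[0,0,0],0.03],[[0,0,-0.001],[0,0,0],0.03],[[0,0,0],[0,0,0],0.03]]' ; python3 -m crank '[[[0.001,0,0],[0,0,0],0.03],[[0,0,0],[0,0,0],0.03]]'; python3 -c "
from h import *
plan([.6183,.0434,.06],7.65,1)"
```

```text
t: 9.1
eef_pos: [0.6141, 0.0447, 0.0619]
tool_rot: [-0.0, 0.998, 0.067, 0.0]
contact_force: [-0.9, 0.7, -5.1]
gripper_width: 0.561
t: 9.35
eef_pos: [0.6149, 0.0448, 0.0621]
tool_rot: [0.0, 0.998, 0.067, 0.0]
contact_force: [-0.4, -1.0, -5.4]
gripper_width: 0.567
from [0.6149 0.0448 0.0621] yaw 7.667024604349627 tiltz [ 0. -0. -1.] rv [ 0.0002 -0.0004  0.017 ] t 9.35 F [-0.4254 -0.9761 -5.3587] w 0.0484538945419061
[3.2 1.8 2.1] [ 0.   -0.    0.02]
```

```bash
python3 -m crank '[[[0,0,0.001],[0,0,0],0.03],[[0,0,0.0008],[0,0,0],0.03],[[0,0,0.0004],[0,0,0],0.03],[[0,0,0],[0,0,0],0.03]]' 30; python3 -m crank '[[[0,0,0],[0,0,0],0.056],[[0,0,0],[0,0,0],0.066],[[0,0,0],[0,0,0],0.066],[[0,0,0],[0,0,0],0.066]]'
```

```text
t: 9.85
eef_pos: [0.6147, 0.0448, 0.0602]
tool_rot: [0.0, 0.998, 0.067, -0.0]
contact_force: [-1.1, -0.2, -3.1]
gripper_width: 0.569
t: 10.35
eef_pos: [0.6149, 0.0448, 0.0603]
tool_rot: [-0.0, 0.998, 0.067, 0.0]
contact_force: [-0.9, -0.7, -0.2]
gripper_width: 0.778
```

```bash
python3 -m crank '[[[0,0,-0.02],[0,0,0],0.07],[[0,0,-0.04],[0,0,0],0.07],[[-0.02,0,-0.01],[0,0,0],0],[[-0.037,0,0],[0,0,0],0],[[0,0,0],[0,0,0],0],[[0,0,0],[0,0,0],0]]'; python3 - <<'E'
from h import *
p,d=bot.read_camera('side'); crop(p,190,160,340,280,5,'pics/s3c.png')
W=cloud('side',d)
plan([.65-.092*.991,.0492-.092*.1323,.06],7.65,1)
E
```

```text
t: 11.1
eef_pos: [0.5594, 0.0373, 0.1314]
tool_rot: [-0.0, 0.998, 0.067, 0.001]
contact_force: [0.4, -0.1, -0.2]
gripper_width: 0.004
from [0.5595 0.0374 0.1311] yaw 7.671426946688557 tiltz [ 0.0022  0.0004 -1.    ] rv [-0.0057 -0.126   0.0214] t 11.15 F [-0.327  -0.6652  0.2685] w 6.098951197081976e-05
[-0.9  0.3 71.1] [-0.01 -0.13  0.02]
```

View pics/s3c.png

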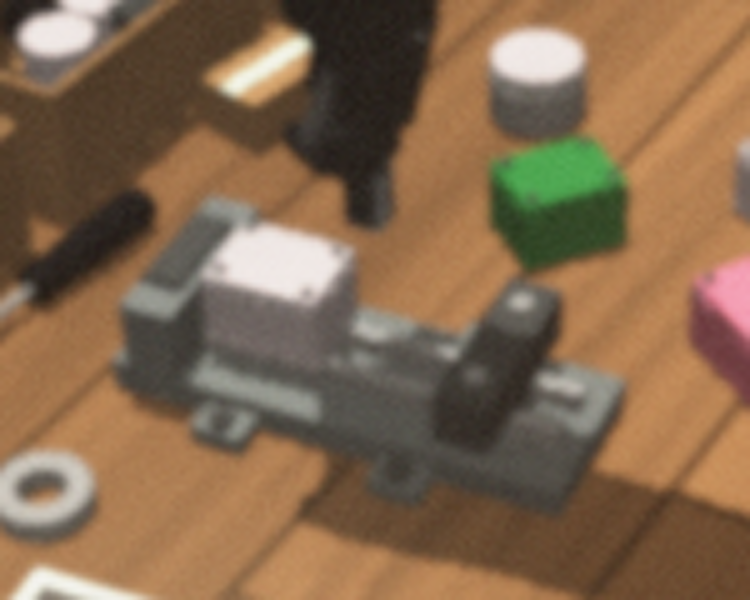

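```bash
python3 -m crank '[[[0,0,0.03],[0,0,0],0],[[0,0,0.03],[0,0,0],0],[[0,0,0.01],[0,0,0],0],[[0,0,0],[0,0,0],0],[[0.004,0,0],[0,0,0],0],[[0.004,0,0],[0,0,0],0],[[0.003,0,0],[0,0,0],0],[[0,0,0],[0,0,0],0]]' ; python3 -m crank '[[[0.002,0,0],[0,0,0],0],[[0,0,0],[0,0,0],0]]';python3 -m crank '[[[0.002,0,0],[0,0,0],0],[[0,0,0],[0,0,0],0]]'
```

```text
t: 12.15
eef_pos: [0.5695, 0.0387, 0.0604]
tool_rot: [-0.0, 0.998, 0.067, 0.0]
contact_force: [0.8, 0.5, 0.4]
gripper_width: 0.001
t: 12.4
eef_pos: [0.5701, 0.0388, 0.0599]
tool_rot: [0.0, 0.998, 0.067, -0.001]
contact_force: [-4.1, -0.5, 3.4]
gripper_width: -0.002
t: 12.65
eef_pos: [0.5717, 0.039, 0.0598]
tool_rot: [0.0, 0.998, 0.067, -0.001]
contact_force: [-5.8, -0.3, 3.9]
gripper_width: -0.0
```

```bash
for i in 1; do python3 -m crank '[[[0.001,0,0],[0,0,0],0],[[0.001,0,0],[0,0,0],0],[[0,0,0],[0,0,0],0]]';python3 -m crank '[[[0.001,0,0],[0,0,0],0],[[0,0,0],[0,0,0],0]]';python3 -m crank '[[[0.001,0,0],[0,0,0],0],[[0,0,0],[0,0,0],0]]'; python3 -m crank '[[[0.001,0,0],[0,0,0],0],[[0,0,0],[0,0,0],0]]'; done
```

```text
t: 13.02
eef_pos: [0.5735, 0.0391, 0.0598]
tool_rot: [0.0, 0.998, 0.067, -0.002]
contact_force: [-6.0, -0.1, 4.7]
gripper_width: 0.001
t: 13.28
eef_pos: [0.5745, 0.0393, 0.0598]
tool_rot: [0.0, 0.998, 0.067, -0.002]
contact_force: [-6.1, -0.2, 4.5]
gripper_width: 0.0
t: 13.52
eef_pos: [0.5751, 0.0393, 0.0598]
tool_rot: [0.0, 0.998, 0.067, -0.002]
contact_force: [-6.9, -0.4, 6.0]
gripper_width: 0.001
t: 13.78
eef_pos: [0.5751, 0.0394, 0.0596]
tool_rot: [0.0, 0.998, 0.067, -0.003]
contact_force: [-9.7, 0.4, 7.9]
gripper_width: -0.003
```

```bash
python3 -m crank '[[[0.001,0,0],[0,0,0],0],[[0.001,0,0],[0,0,0],0],[[0,0,0],[0,0,0],0]]';python3 -m crank '[[[0.001,0,0],[0,0,0],0],[[0.001,0,0],[0,0,0],0],[[0,0,0],[0,0,0],0],[[0,0,0],[0,0,0],0]]'
```

```text
t: 14.15
eef_pos: [0.5751, 0.0393, 0.0593]
tool_rot: [0.001, 0.998, 0.067, -0.005]
contact_force: [-13.7, -1.8, 11.3]
gripper_width: -0.001
t: 14.65
eef_pos: [0.5752, 0.0393, 0.059]
tool_rot: [0.001, 0.998, 0.067, -0.007]
contact_force: [-20.7, -2.4, 15.4]
gripper_width: 0.001
```

```bash
python3 -m crank '[[[-0.012,0,0],[0,0,0],0],[[-0.006,0,-0.02],[0,0,0],0],[[0,0,-0.05],[0,0,0],0],[[-0.05,0,0],[0,0,0],0],[[-0.05,0,0],[0,0,0],0],[[0,0,0],[0,0,0],0],[[0,0,0],[0,0,0],0]]'; python3 - <<'E'
from h import *
p,d=bot.read_camera('side'); crop(p,190,160,340,280,5,'pics/s4c.png')
p,d=bot.read_camera('top'); crop(p,210,130,310,260,4.5,'pics/t4c.png')
W=cloud('top',d)
m=np.zeros(d.shape,bool); m[140:260,220:300]=1; m&=(W[...,2]>.072)&(W[...,2]<.082)
print(m.sum(),rect(W,m),np.median(W[m][:,2]) if m.sum() else 0)
plan([.4508,.0226,.052],7.65,1)
E
```

```text
t: 15.52
eef_pos: [0.4666, 0.0248, 0.1307]
tool_rot: [-0.0, 0.998, 0.067, 0.002]
contact_force: [1.1, -0.5, 0.1]
gripper_width: 0.002
532 ((0.6308923363685608, 0.0459955632686615), (0.08911994844675064, 0.049131907522678375), 7.400470733642578) 0.07673385828629342
from [0.4669 0.025  0.1305] yaw 7.66601239601389 tiltz [ 0.0024  0.0005 -1.    ] rv [-0.0126 -0.1396  0.016 ] t 15.625 F [-0.4435  0.2428 -1.2866] w -1.2274059959390693e-05
[-16.5   0.2  78.4] [-0.01 -0.14  0.02]
```

View pics/s4c.png

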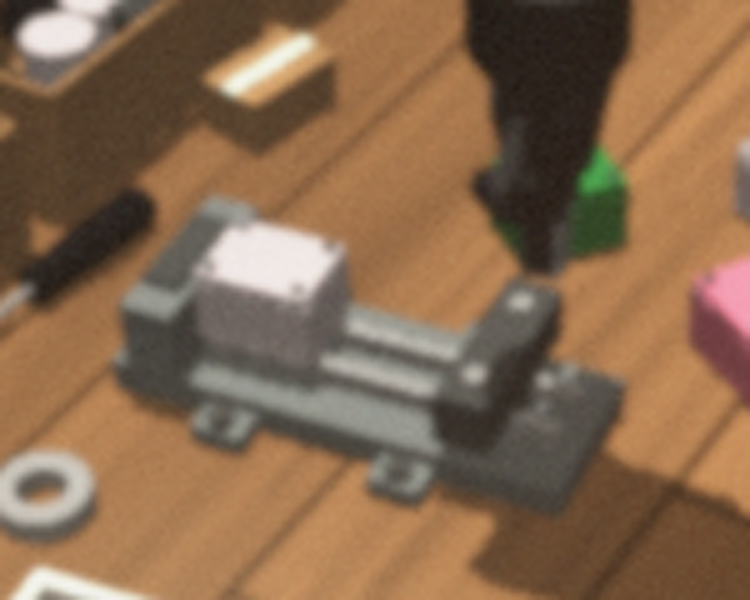

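View pics/t4c.png

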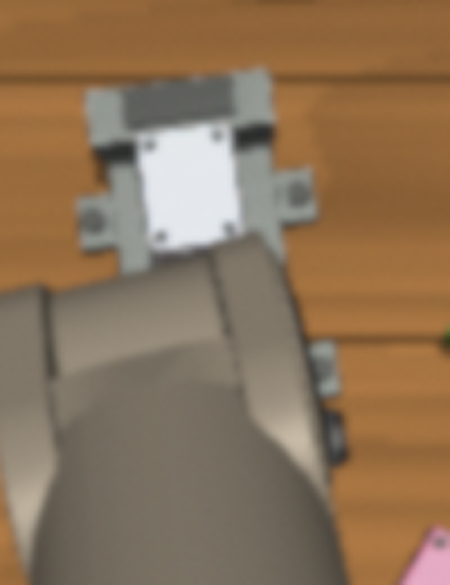

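```bash
python3 -m crank '[[[-0.0165,0,0.005],[0,0,0],0],[[0,0,0.035],[0,0,0],0],[[0,0,0.035],[0,0,0],0],[[0,0,0.003],[0,0,0],0],[[0,0,0],[0,0,0],0],[[0.005,0,0],[0,0,0],0],[[0.005,0,0],[0,0,0],0],[[0,0,0],[0,0,0],0]]';  python3 -m crank '[[[0.005,0,0],[0,0,0],0],[[0.005,0,0],[0,0,0],0],[[0,0,0],[0,0,0],0]]'
```

```text
t: 16.62
eef_pos: [0.4598, 0.0239, 0.0528]
tool_rot: [-0.0, 0.998, 0.067, 0.001]
contact_force: [-0.5, 0.4, -0.4]
gripper_width: 0.003
t: 17.0
eef_pos: [0.4679, 0.0249, 0.0519]
tool_rot: [0.0, 0.998, 0.067, -0.001]
contact_force: [-2.6, -1.9, 1.5]
gripper_width: 0.001
```

```bash
python3 -m crank '[[[0.008,0,0],[0,0,0],0],[[0.008,0,0],[0,0,0],0],[[0.008,0,0],[0,0,0],0],[[0.008,0,0],[0,0,0],0],[[0.008,0,0],[0,0,0],0],[[0.008,0,0],[0,0,0],0],[[0.008,0,0],[0,0,0],0],[[0.008,0,0],[0,0,0],0],[[0.004,0,0],[0,0,0],0],[[0,0,0],[0,0,0],0]]'
```

```text
t: 18.25
eef_pos: [0.5354, 0.0338, 0.0517]
tool_rot: [0.0, 0.998, 0.067, -0.001]
contact_force: [-3.5, -1.8, -0.8]
gripper_width: 0.001
```

```bash
python3 -m crank '[[[0.003,0,0],[0,0,0],0],[[0.003,0,0],[0,0,0],0],[[0.002,0,0],[0,0,0],0],[[0,0,0],[0,0,0],0]]';python3 -m crank '[[[0.0015,0,0],[0,0,0],0],[[0.0015,0,0],[0,0,0],0],[[0,0,0],[0,0,0],0]]';python3 -m crank '[[[0.001,0,0],[0,0,0],0],[[0.001,0,0],[0,0,0],0],[[0,0,0],[0,0,0],0]]'
```

```text
t: 18.75
eef_pos: [0.543, 0.0348, 0.0517]
tool_rot: [0.0, 0.998, 0.067, -0.001]
contact_force: [-4.5, -2.5, -1.3]
gripper_width: 0.003
t: 19.12
eef_pos: [0.5453, 0.0351, 0.0517]
tool_rot: [0.0, 0.998, 0.067, -0.001]
contact_force: [-6.3, -1.8, 1.3]
gripper_width: -0.001
t: 19.5
eef_pos: [0.5454, 0.0351, 0.0517]
tool_rot: [0.001, 0.998, 0.067, -0.003]
contact_force: [-12.4, -2.6, 8.4]
gripper_width: -0.002
```

Contact made; press to about 20 N.

```bash
python3 -m crank '[[[0.001,0,0],[0,0,0],0],[[0.001,0,0],[0,0,0],0],[[0.001,0,0],[0,0,0],0],[[0,0,0],[0,0,0],0],[[0,0,0],[0,0,0],0]]'; python3 -m crank '[[[-0.015,0,0],[0,0,0],0],[[-0.02,0,-0.02],[0,0,0],0],[[0,0,-0.05],[0,0,0],0.04],[[0,0.02,-0.02],[0,0,0],0.0854]]';  python3 -c "
from h import *
plan([.4344,-.2169,.13],-17.4,8)"
```

```text
t: 20.12
eef_pos: [0.5454, 0.0351, 0.0514]
tool_rot: [0.001, 0.998, 0.067, -0.006]
contact_force: [-21.1, -2.9, 15.5]
gripper_width: -0.0
t: 20.62
eef_pos: [0.5224, 0.0139, 0.1454]
tool_rot: [-0.001, 0.998, 0.069, 0.004]
contact_force: [1.3, -1.3, 0.2]
gripper_width: 0.421
from [0.5224 0.0139 0.1454] yaw 7.864224647312476 tiltz [ 0.0077  0.002  -1.    ] rv [-0.1546 -0.4337 25.2643] t 20.625 F [ 1.2514 -1.2649  0.2266] w 0.03592424360761082
[-14.9  27.1   1.8] [-0.02 -0.05  3.16]
[-13.3  27.9   1.8] [-0.02 -0.05  3.16]
[-11.8  28.5   1.8] [-0.02 -0.05  3.16]
[-10.2  29.1   1.8] [-0.02 -0.05  3.16]
[-8.6 29.7  1.9] [-0.02 -0.05  3.16]
[-6.9 30.1  1.9] [-0.02 -0.05  3.16]
[-5.2 30.4  1.9] [-0.02 -0.05  3.16]
[-3.6 30.7  1.9] [-0.02 -0.05  3.16]
```

```bash
python3 -m crank '[[[-0.0149,0.0271,0.0018],[0,0,3.2],0.0854],[[-0.0133,0.0279,0.0018],[0,0,3.2],0.0854],[[-0.0118,0.0285,0.0018],[0,0,3.2],0.0854],[[-0.0102,0.0291,0.0018],[0,0,3.1],0.0854],[[-0.0086,0.0297,0.0018],[0,0,3.1],0.0854],[[-0.0069,0.0301,0.0018],[0,0,3.2],0.0854],[[-0.0052,0.0304,0.0018],[0,0,3.1],0.0854],[[-0.0036,0.0307,0.0018],[0,0,3.2],0.0854],[[0,0,0],[0,0,0],0.0854],[[0,0,0],[0,0,0],0.0854]]' 60; python3 -c "
from h import *
plan([.4344,-.2169,.025],-17.4,1)"; python3 - <<'E'
from h import *
p,d=bot.read_camera('top'); crop(p,210,130,310,260,4.5,'pics/t5c.png')
W=cloud('top',d)
m=np.zeros(d.shape,bool); m[140:260,220:300]=1; m&=(W[...,2]>.0735)&(W[...,2]<.082)
print(m.sum(),rect(W,m))
m=np.zeros(d.shape,bool); m[140:260,220:300]=1; m&=(W[...,2]>.055)&(W[...,2]<.072)
print(m.sum(),rect(W,m))
E
```

```text
t: 21.88
eef_pos: [0.4319, -0.2183, 0.1281]
tool_rot: [0.0, 0.988, -0.153, 0.001]
contact_force: [0.0, 0.3, 0.4]
gripper_width: 1.001
from [ 0.4319 -0.2183  0.1281] yaw -17.570974582353923 tiltz [ 0.0024 -0.0004 -1.    ] rv [-0.0189 -0.1388 -0.171 ] t 21.875 F [0.0284 0.2554 0.4388] w 0.08550349377915482
[  1.7  -2.1 103.1] [-0.02 -0.14 -0.17]
514 ((0.6185983419418335, 0.04439418017864227), (0.06321267783641815, 0.048864949494600296), 7.90736198425293)
1052 ((0.6186304092407227, 0.04497060924768448), (0.12537835538387299, 0.09975868463516235), 7.395220756530762)
```

View pics/t5c.png

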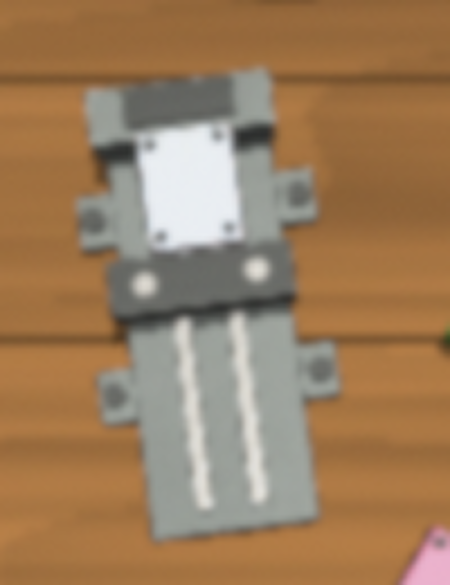

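```bash
python3 -m crank '[[[0.0017,-0.0021,0.026],[0,0,-0.2],0.0854],[[0,0,0.026],[0,0,0],0.0854],[[0,0,0.026],[0,0,0],0.0854],[[0,0,0.023],[0,0,0],0.0854],[[0,0,0],[0,0,0],0.0854],[[0,0,0],[0,0,0],0.03],[[0,0,0],[0,0,0],0.03],[[0,0,0],[0,0,0],0.03],[[0,0,0],[0,0,0],0.03],[[0,0,0],[0,0,0],0.03]]' 60;python3 -m crank '[[[0,0,-0.004],[0,0,0],0.03],[[0,0,-0.012],[0,0,0],0.03],[[0,0,-0.03],[0,0,0],0.03],[[0,0,-0.04],[0,0,0],0.03],[[0,0,-0.035],[0,0,0],0.03],[[0,0,0],[0,0,0],0.03],[[0,0,0],[0,0,0],0.03],[[0,0,0],[0,0,0],0.03]]';  python3 -c "
from h import *
plan([.5005,.326,.145],8,15)"
```

```text
t: 23.18
eef_pos: [0.4339, -0.2173, 0.028]
tool_rot: [0.0, 0.988, -0.151, 0.001]
contact_force: [-1.1, 1.8, 4.5]
gripper_width: 0.57
t: 24.18
eef_pos: [0.432, -0.2168, 0.1466]
tool_rot: [-0.0, 0.988, -0.152, -0.001]
contact_force: [0.2, 0.2, -2.1]
gripper_width: 0.572
from [ 0.432  -0.2168  0.1466] yaw -17.43203455760361 tiltz [-0.0024  0.0008 -1.    ] rv [ -0.0343   0.14   -25.432 ] t 24.175 F [ 0.2374  0.1983 -2.1499] w 0.04881811393195908
[ -6.5 -35.9   0.1] [-0.    0.01 -1.7 ]
[ -5.4 -36.1   0.1] [-0.    0.01 -1.7 ]
[ -4.3 -36.2   0.1] [-0.    0.01 -1.7 ]
[ -3.3 -36.3   0.1] [-0.    0.01 -1.7 ]
[ -2.2 -36.4   0.1] [-0.    0.01 -1.7 ]
[ -1.1 -36.5   0.1] [-0.    0.01 -1.7 ]
[ -0.  -36.5   0.1] [-0.    0.01 -1.7 ]
[  1.  -36.5   0.1] [-0.    0.01 -1.7 ]
[  2.1 -36.4   0.1] [-0.    0.01 -1.7 ]
[  3.2 -36.3   0.1] [-0.    0.01 -1.7 ]
[  4.3 -36.2   0.1] [-0.    0.01 -1.7 ]
[  5.3 -36.1   0.1] [-0.    0.01 -1.7 ]
[  6.4 -35.9   0.1] [-0.    0.01 -1.7 ]
[  7.5 -35.7   0.1] [-0.    0.01 -1.7 ]
[  8.5 -35.5   0.1] [-0.    0.01 -1.7 ]
```

```bash
python3 -m crank '[[[-0.003,-0.018,0],[0,0,-0.8],0.03],[[-0.006,-0.036,0],[0,0,-1.7],0.03],[[-0.005,-0.0361,0],[0,0,-1.7],0.03],[[-0.004,-0.0362,0],[0,0,-1.7],0.03],[[-0.003,-0.0363,0],[0,0,-1.7],0.03],[[-0.002,-0.0364,0],[0,0,-1.7],0.03],[[-0.001,-0.0365,0],[0,0,-1.7],0.03],[[0,-0.0365,0],[0,0,-1.7],0.03],[[0.001,-0.0365,0],[0,0,-1.7],0.03],[[0.002,-0.0364,0],[0,0,-1.7],0.03]]'; python3 -m crank '[[[0.003,-0.0363,0],[0,0,-1.7],0.03],[[0.004,-0.0362,0],[0,0,-1.7],0.03],[[0.005,-0.0361,0],[0,0,-1.7],0.03],[[0.006,-0.036,0],[0,0,-1.7],0.03],[[0.008,-0.0355,0],[0,0,-1.7],0.03],[[0.004,-0.0185,0],[0,0,-0.8],0.03],[[0,0,0],[0,0,0],0.03],[[0,0,0],[0,0,0],0.03]]';python3 -c "
from h import *
plan([.5005,.326,.034],8,4)"
```

```text
t: 25.42
eef_pos: [0.4727, 0.1291, 0.1471]
tool_rot: [0.0, 1.0, -0.01, -0.001]
contact_force: [-0.4, 0.2, -2.3]
gripper_width: 0.571
t: 26.42
eef_pos: [0.4947, 0.3249, 0.1472]
tool_rot: [0.001, 0.998, 0.069, -0.0]
contact_force: [0.7, -0.2, -2.2]
gripper_width: 0.576
from [0.4947 0.3249 0.1472] yaw 7.86921993964397 tiltz [-0.0008 -0.002  -1.    ] rv [ 0.1043  0.0615 -0.1307] t 26.425 F [ 0.6865 -0.1944 -2.1958] w 0.04915144869664986
[ 1.5 -0.1 28.3] [ 0.03  0.02 -0.03]
[ 1.5 -0.1 28.3] [ 0.03  0.02 -0.03]
[ 1.5 -0.1 28.3] [ 0.03  0.02 -0.03]
[ 1.5 -0.1 28.3] [ 0.03  0.02 -0.03]
```

Floor is 5 mm up, so contact is expected at TCP z ≈ 0.033.

```bash
python3 -m crank '[[[0.0015,0,0.025],[0,0,0],0.03],[[0.0015,0,0.035],[0,0,0],0.03],[[0.0015,0,0.03],[0,0,0],0.03],[[0.0015,0,0.015],[0,0,0],0.03],[[0,0,0.005],[0,0,0],0.03],[[0,0,0],[0,0,0],0.03],[[0,0,0],[0,0,0],0.03]]'; python3 -m crank '[[[0,0,0.0015],[0,0,0],0.03],[[0,0,0.001],[0,0,0],0.03],[[0,0,0],[0,0,0],0.03]]'
```

```text
t: 27.3
eef_pos: [0.5014, 0.3281, 0.0388]
tool_rot: [-0.001, 0.998, 0.069, 0.001]
contact_force: [0.2, 0.5, -1.4]
gripper_width: 0.573
t: 27.68
eef_pos: [0.5008, 0.3277, 0.0352]
tool_rot: [0.0, 0.998, 0.069, -0.0]
contact_force: [-0.1, -0.5, -1.6]
gripper_width: 0.57
```

```bash
python3 -m crank '[[[0,0,0.001],[0,0,0],0.03],[[0,0,0],[0,0,0],0.03],[[0,0,0],[0,0,0],0.03]]'; python3 -m crank '[[[0,0,0.0008],[0,0,0],0.03],[[0,0,0],[0,0,0],0.03],[[0,0,0],[0,0,0],0.03]]'
```

```text
t: 28.05
eef_pos: [0.5008, 0.3277, 0.0342]
tool_rot: [0.0, 0.998, 0.069, 0.0]
contact_force: [-0.4, 0.7, -2.8]
gripper_width: 0.572
t: 28.42
eef_pos: [0.5008, 0.3277, 0.0334]
tool_rot: [0.0, 0.998, 0.069, 0.0]
contact_force: [-0.0, -0.6, -2.0]
gripper_width: 0.575
```

```bash
python3 -m crank '[[[0,0,0.0006],[0,0,0],0.03],[[0,0,0],[0,0,0],0.03],[[0,0,0],[0,0,0],0.03]]'; python3 -m crank '[[[0,0,0.0005],[0,0,0],0.03],[[0,0,0],[0,0,0],0.03],[[0,0,0],[0,0,0],0.03]]'
```

```text
t: 28.8
eef_pos: [0.5008, 0.3277, 0.0331]
tool_rot: [-0.0, 0.998, 0.069, 0.0]
contact_force: [-1.8, -1.5, 3.4]
gripper_width: 0.578
t: 29.18
eef_pos: [0.5008, 0.3277, 0.0331]
tool_rot: [0.0, 0.998, 0.069, 0.0]
contact_force: [-3.8, -2.8, 7.7]
gripper_width: 0.572
```

On the floor; release and rise, then check.

```bash
python3 -m crank '[[[0,0,-0.001],[0,0,0],0.03],[[0,0,0],[0,0,0],0.055],[[0,0,0],[0,0,0],0.066],[[0,0,0],[0,0,0],0.066],[[0,0,-0.02],[0,0,0],0.068],[[0,0,-0.05],[0,0,0],0.068],[[0,0,-0.06],[0,0,0],0.068],[[-0.03,0,-0.05],[0,0,0],0.068],[[-0.03,0.04,-0.02],[0,0,0],0.068],[[0,0.04,0],[0,0,0],0.068]]' 30; python3 - <<'E'
from h import *
p,d=bot.read_camera('top'); cv2.imwrite('pics/t6.png',p[:,:,::-1]); W=cloud('top',d)
p,d2=bot.read_camera('side'); cv2.imwrite('pics/s6.png',p[:,:,::-1])
print(bot.get_obs()['contact_force'],bot.get_obs()['eef_pos'])
E
```

```text
t: 30.42
eef_pos: [0.4515, 0.2405, 0.2369]
tool_rot: [-0.001, 0.997, 0.071, 0.002]
contact_force: [0.7, 0.1, -0.4]
gripper_width: 0.795
[-0.5792  0.1159 -0.6121] [0.4533 0.2355 0.2352]
```

View pics/t6.png

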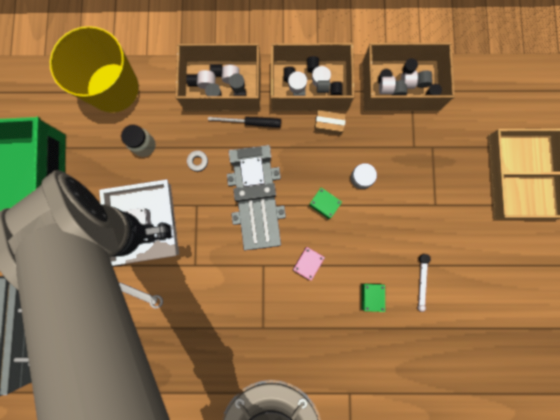

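View pics/s6.png

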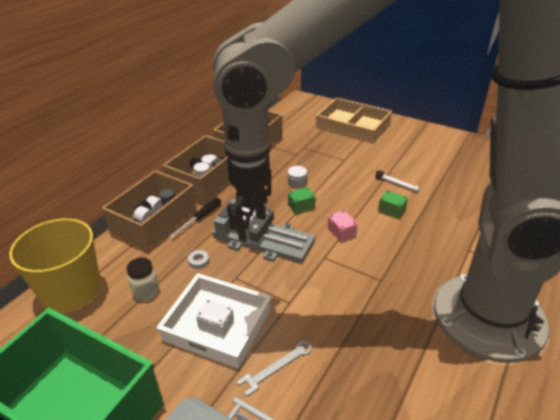

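```bash
python3 - <<'E'
from h import *
p,d=bot.read_camera('top'); W=cloud('top',d)
m=np.zeros(d.shape,bool); m[140:200,225:290]=1; m&=(W[...,2]>.0735)&(W[...,2]<.082); print('full',m.sum(),rect(W,m),np.median(W[m][:,2]))
m=np.zeros(d.shape,bool); m[140:260,220:300]=1; m&=(W[...,2]>.055)&(W[...,2]<.072); print('jaws',rect(W,m))
p,d=bot.read_camera('side'); W=cloud('side',d)
m=np.zeros(d.shape,bool); m[295:325,195:236]=1; m&=(W[...,2]>.046)&(W[...,2]<.056); print('empty',m.sum(),rect(W,m),np.median(W[m][:,2]))
bot.hand_in()
E
```

```text
full 514 ((0.618220329284668, 0.044314198195934296), (0.06286262720823288, 0.048721931874752045), 7.701913356781006) 0.07664029423351554
jaws ((0.6187211871147156, 0.045006103813648224), (0.12526848912239075, 0.09967036545276642), 7.569715976715088)
empty 551 ((0.5006840825080872, 0.330587774515152), (0.06457461416721344, 0.05115507170557976), 8.682634353637695) 0.04939137289461848
the job is handed in; nothing more can be done
```

The job is done and handed in at about 31 s of the 67 s allowed. `hand_in` gives no verdict.

- **Which box was full:** I lifted each box and read the wrist force. The far right box pulled about 5 N (full) and the nearer one about 2.1 N (empty).
- **Full box:** I set it on the parallels and slid it back with closed fingers. It stopped against the fixed jaw, and I took the push to about 20 N with no further movement. Only then did I push the sliding jaw up to it, again to about 20 N.
- **Empty box:** I lowered it onto the crate floor and released it upright near the middle.

**One slip:** my first try at sliding the full box while still gripped stuck, because I was pressing down with about 22 N. I lifted it 2 mm, set it down lightly and pushed it from behind instead.

**Last checks:**
- **Full box lid:** it is 76.6 mm up (77 expected), in line with the vise to about 0.2° and within 1 mm of the middle.
- **Jaws:** outside to outside they measured 125.3 mm, against 124 mm when fully closed. The extra 1.3 mm is about camera accuracy, but it is also close to the 1.5 mm limit on that gap. The 20 N push says the jaw is tight.
- **Empty box lid:** it is 49.4 mm up (50 expected), upright and within about 7 mm of the crate centre.
- **Surroundings:** by eye, the bystanders that were in view had not moved. The arm hid part of the wrench from above, but the side picture showed it in place. The arm was clear of everything.

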